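# Reverse the ratchet and back off the heat-sink press

## Robot

A 6-joint arm with a two-finger parallel gripper is mounted at the origin on the work surface; the furniture and walls round the work are solid. World frame = base frame: x ahead of the robot, y to its left, z up, the work surface at z = 0. Lengths are in mm, angles in rad, forces in N, time in s.
With the tool pointing down it reaches from about 350 to 775 mm from the base axis. Payload 7.3 kg.
Tool frame: the origin (TCP) lies where the fingers leave the gripper's body, on its centre line; the fingertips stand 66 mm ahead of it and the grasp point (between the pads) lies 47 mm ahead of it (arm.hold_point_z is the z of the grasp point in the tool frame, in mm); z points along the fingers, y is the line along which they close (so a half turn about z gives the same grasp; the last joint's range is limited). The gripper opens to 92 mm and grips with 3 to 60 N. Pads are 19 mm wide; open, the fingers measure 130 mm over their backs; the gripper's body (75 mm by 190 mm) begins 47 mm behind the grasp point.
Start: joints at [1.101, 0.342, 1.524, -0, 1.275, -0.146], TCP at [167.023, 497.737, 292.241] pointing down, gripper open.
Joint ranges: [-2.53, 2.53], [-0.77, 2.02], [0.04, 2.7], [-1, 4.14], [0.28, 2.66], [-3.11, 3.11]. Speed limits (rad/s): [2.57, 2.57, 3.14, 3.14, 3.14, 3.14].

## Interface

Orientations are given as a unit quaternion [w, x, y, z].
In Python, from plant import arm, viewer, finish_job gives the robot as it stands. The module is installed in compiled form; this text tells all that it offers.
- The arm moves only by the tool jog_arm, never from a script. Its argument "plan" is a list of rows, each a list of 7 numbers: the finger opening in mm, from 0 to 91.8, then the shift along the tool's x, y, z in mm, then the turn, a rotation vector about the tool's x, y, z in degrees. A call has 1 to 8 rows; each row is the pose to reach, as a shift and turn from the pose commanded when the call began, along the tool's axes at that moment; what a row does not reach only later rows make up. A row lasts 1/10 s, in which the tool goes at most 50 mm and 8.59 degrees, less where a joint would pass 70% of its speed; a pose out of reach is approached as far as the arm can. A call with a gripper value outside its range is refused whole. The fingers move at their own pace and stop on an object; "newtons" is the grip in N (left out, the last holds). Time passes only in rows, so rows that repeat a pose let the fingers close. It gives the time, the measured TCP pose, the force, the opening and the grip force at its end, in the units of the state.
- arm.get_obs(): the state, without advancing time (a new reading comes with each control period).
- viewer.snapshot(name): name is "side" or "top" or "wrist"; returns the picture (420x560x3 uint8, red, green, blue); there is no depth.
- viewer.camera_model(name): a dict with "K" (3x3 intrinsics, pixels), "rvec" (rotation vector, rad) and "tvec" (3), from world to camera coordinates, as OpenCV has them. Camera axes: x right, y down, z forward; pixel columns grow to the right and rows downward; lengths in mm; the calibration is good to about 2 mm. A picture is of the moment at which its call begins: read the wrist's pose just before it. camera_model takes no time and is no camera call; for the wrist camera it gives the pose at the moment of the call.
- finish_job(): hands the job in; it is judged then, once.
The state is a dict: "clock": time; "q": joint angles; "joint_velocities": joint speeds; "effort": joint torques, N m; "eef_pos": TCP position; "tool_rot": TCP orientation; "wrist_force": force on the tool from outside, world axes, zero at the start; "moment": the same for the moment, N m; "finger_gap": finger opening in mm; "grasp_force": force on a finger pad.
Only numpy, scipy, OpenCV 4.12 (cv2) and the standard library are available. Lean on these libraries where they do the work, as an engineer would, in place of code of your own. Each camera call takes 0.05 s, during which the arm holds its last target. There are 200 camera calls.

## Task

The glue under the heat sink has set, so back the press off: flip the small red-tipped direction lever on the ratchet head over to its loosening side, then swing the ratchet handle anticlockwise (seen from above) until the spindle comes up against its end stop and the blue jaw is fully raised. Where the end stop comes can only be felt: push the lever and the handle with the shut fingers rather than gripping them, never with more than about 15 N, and stop swinging as soon as the resistance rises. Then draw the hand clear, and leave the loose things on the bench where they are.

Things in the scene. Friction and masses are not known exactly. Their poses are not given: they have to be found in the camera images.
- press: small screw press: aluminium base plate 100 x 92 x 12 mm fixed to the bench, with a vertical spindle in its middle and, on its far side, a little green board with a black heat sink under a blue jaw. Origin on the spindle's axis at the bench top, z up, x from the spindle towards the heat sink.
- ratchet: reversible ratchet on top of the spindle, turning level about its axis: round steel head 62 mm across, 68 to 90 mm above the bench; neck 15 mm wide; black rubber grip 24 mm in diameter from 73 to 141 mm out. Origin on the spindle's axis at the bench top, x along the handle, z up. At the start it points towards the robot and the robot's left; 2.5 rad of swing anticlockwise is free.
- grip_mid (a point): middle of the rubber grip, on its centre line, 110 mm out from the spindle's axis, 79 mm above the bench, with at most things 34 mm high below: a good place to push. It takes 2 to 5 N here to swing the handle while it slips or takes up play (up to 0.35 rad), 5 to 9 N while it turns the spindle; at the spindle's end stop this rises steeply but springily, by 2 to 4 N per mm.
- lever_tab (a point): the red upright tab on the end of the direction lever on top of the ratchet, 9 x 8 mm, from 92 to 120 mm above the bench; this point is on its middle, 110 mm up. The lever's pivot is on the handle's line 29.5 mm out from the spindle's axis, the tab 27 mm farther out. Pushed sideways with 1 to 4 N it moves 14 to 26 mm from side to side; the neck and lever arm below it reach 94 mm up.
- lever (a joint): angle of the direction lever from the handle's line, rad: about -0.25 to -0.5 on its clockwise (tightening) side, where it starts, 0.25 to 0.5 on its anticlockwise (loosening) side, seen from above; a spring snaps it past the middle (not all the way while its pawl rides on a tooth: as good). On the loosening side the handle turns the spindle anticlockwise and slips clockwise; else the reverse.
- jaw_top (a point): top of the blue jaw over the heat sink. It rises only 1.8 mm for each rad the spindle turns anticlockwise. Fully raised, with the spindle at its end stop, it is 43.9 mm above the bench; at the start 1.6 to 2.9 mm lower (0.9 to 1.6 rad of the spindle).
- tape: small roll of blue tape lying loose, 48 mm across, 12 mm high: leave alone
- cap: orange protective cap standing loose, 25 mm across, 34 mm high: leave alone
- loose_sink: black finned heat sink lying loose, 24 x 24 x 14 mm: leave alone

How it is judged (in metres and radians):
On the way, in this order (a step that is already met when the one before it is completed fails the run):
1. the direction lever has been flipped to its loosening side while the jaw is still low (value of joint lever above 0.15 rad and z of jaw_top in the frame of press below 0.0432 m), for 0.1 s.
2. the jaw is fully raised: the spindle is at its end stop (z of jaw_top in the frame of press above 0.0438 m), for 0.1 s.
At the end, for the whole second after the job is handed in: The spindle is back against its end stop and the blue jaw so fully raised (within 0.05 rad of the spindle's turn, 0.1 mm of the jaw's height), the direction lever is on its loosening side (beyond +0.15 rad), and the ratchet is at rest (z of jaw_top in the frame of press above 0.0438 m and value of joint lever above 0.15 rad and angular speed of ratchet below 0.05 rad/s); the robot touches nothing.
It fails at once if the fingers push or squeeze the ratchet or its lever with more than 20 N (contact force between the fingers and ratchet above 20 N).
It fails at once if a loose thing on the bench is moved by more than 20 mm (distance of any of tape, cap, loose_sink from where it was at the start of the episode above 0.02 m).
It also fails if it takes over 70 s, if anything falls off the work surface, if the arm or the gripper's body presses on something with over 40 N, if the wrist force passes 120 N, or if a joint passes its speed limit or range.

## Working session

There is one attempt and no reset: what is moved stays moved. The work goes in short steps, Python scripts to look and compute and a tool call to move; the robot and the scene stay as the last step left them, time stands still between calls to the robot, and variables do not carry over. Pictures are saved under pics/ and viewed, at most 10 in all, crops included, and the job is handed in when it is done.

Besides the shell and the picture viewer there is one more tool, called as name(argument=value, ...), one argument or row to a line, values as JSON. jog_arm: Moves the arm, as the interface text tells. Its arguments: {"type":"object","properties":{"plan":{"type":"array","items":{"type":"array","items":{"type":"number"}}},"newtons":{"type":"number"}},"required":["plan"]}

```bash
mkdir -p pics; cat > h.py <<'E'
import numpy as np, cv2
from plant import arm, viewer
def ray(name,uv):
    m=viewer.camera_model(name);K=np.array(m["K"],float);R=cv2.Rodrigues(np.array(m["rvec"],float))[0];t=np.array(m["tvec"],float).ravel()
    d=R.T@np.linalg.inv(K)@np.array([uv[0],uv[1],1.]);return -R.T@t,d
def onz(name,uv,z):
    c,d=ray(name,uv);return c+d*(z-c[2])/d[2]
def snap(name,f):
    im=viewer.snapshot(name);cv2.imwrite("pics/"+f,im[:,:,::-1]);return im
E
python3 - <<'E'
from h import *
a=snap("top","t0.png");b=snap("side","s0.png")
cv2.imwrite("pics/ts0.png",cv2.resize(np.hstack([a,b]),(800,300))[:,:,::-1])
for n,im in(("top",a),("side",b)):
    hsv=cv2.cvtColor(im,cv2.COLOR_RGB2HSV)
    m=(((hsv[...,0]<6)|(hsv[...,0]>174))&(hsv[...,1]>150)&(hsv[...,2]>80)).astype(np.uint8)
    k,l,s,c=cv2.connectedComponentsWithStats(m)
    for i in range(1,k):
        if s[i,4]>15: print(n,s[i],c[i],onz(n,c[i],110))
print(arm.get_obs())
E
```

```text
top [549 173   6   7  29] [551.37931034 175.93103448] [ 576.04537102 -236.58243436  110.        ]
top [549 181   6   6  25] [551.56 183.04] [ 564.43598781 -235.80544376  110.        ]
top [549 189   6   5  22] [551.72727273 190.5       ] [ 552.30549309 -234.95834043  110.        ]
top [289 205   6   6  24] [291.04166667 207.79166667] [532.75222417 182.70853616 110.        ]
top [399 369  51  25 300] [422.78333333 379.04      ] [264.23560798 -14.11477794 110.        ]
top [409 378  45  34 295] [431.49830508 395.9220339 ] [239.40690609 -25.91039391 110.        ]
side [ 67 166   7  11  60] [ 70.13333333 170.83333333] [131.03055575 475.83613708 110.        ]
side [271 207   5  14  60] [272.86666667 213.11666667] [530.39941135 179.04265743 110.        ]
side [257 222   5  10  24] [258.08333333 225.875     ] [495.49937863 131.11431306 110.        ]
side [ 88 337  24  38 266] [100.88721805 353.71804511] [ 271.69746989 -160.91360778  110.        ]
side [ 65 346  34  38 337] [ 80.40059347 365.42433234] [ 252.44553837 -176.5012514   110.        ]
side [357 358  34  17 253] [372.53359684 365.85375494] [ 562.59516896 -233.60478679  110.        ]
{'clock': 0.1, 'q': array([ 1.10098674e+00,  3.42663471e-01,  1.52492450e+00,  3.29503778e-05,
        1.27540345e+00, -1.45988825e-01]), 'joint_velocities': array([ 7.83739533e-04, -2.19302424e-03, -3.04438604e-03,  5.06025136e-05,
        2.74975471e-03,  2.39393255e-04]), 'effort': array([ 6.85944287e-04, -4.32003093e+01, -2.44695836e+01,  7.18097901e-02,
        5.25646505e-02, -7.50263041e-06]), 'eef_pos': array([166.8905839 , 497.47843834, 291.60793849]), 'tool_rot': array([-2.26970129e-04,  1.61208601e-01,  9.86920107e-01, -6.61716426e-04]), 'wrist_force': array([ 0.11861631, -0.13441258, -0.15061019]), 'moment': array([-0.03492531, -0.06208247, -0.01266775]), 'grasp_force': 0.0, 'finger_gap': 91.52485970637099}
```

View pics/t0.png

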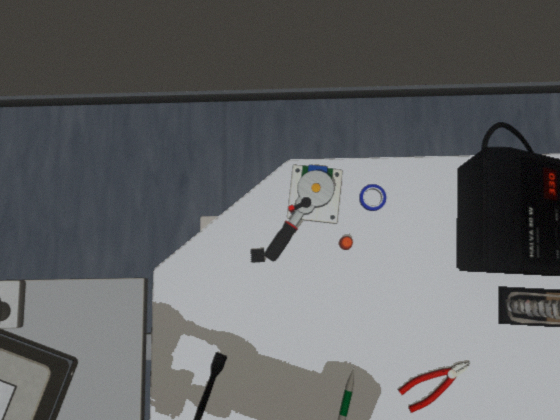

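View pics/s0.png

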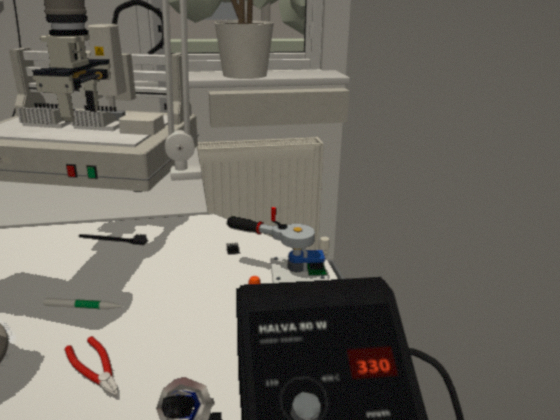

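The top view shows the head centre (orange disc) at about (316,187), the red tab at (291,208), the grip from (296,224) to (270,258), the cap at (346,242), the tape at (373,197) and the loose sink at (258,255). In the side view the tab is at (273,213).

```bash
python3 - <<'E'
from h import *
im=cv2.imread("pics/t0.png")
cv2.imwrite("pics/c0.png",cv2.resize(im[150:275,235:400],None,fx=4.8,fy=4.8,interpolation=cv2.INTER_CUBIC))
h=onz("top",(316.5,187.5),91)
for n,uv,z in(("head",(316.5,187.5),91),("grip",(270.5,257),79),("grip0",(295,225),79),("cap",(346,242),34),("tape",(373,197),12),("sink",(258,255),14),("boardend",(318,168),44)):
    p=onz("top",uv,z);print(n,p,np.hypot(*(p-h)[:2]),np.arctan2(*(p-h)[1::-1]))
c1,d1=ray("top",(291,207.8));c2,d2=ray("side",(272.9,213.1))
s=np.linalg.lstsq(np.c_[d1,-d2],c2-c1,rcond=None)[0];print("tab",c1+d1*s[0],c2+d2*s[1])
R=cv2.Rodrigues(np.array(0))[0] if 0 else None
E
```

```text
head [568.66690929 140.10915092  91.        ] 0.0 0.0
grip [455.50386898 218.69995426  79.        ] 137.77658749821865 2.534573043212343
grip0 [508.00832986 177.12136513  79.        ] 71.05889993271231 2.59372672367836
cap [481.39323488  89.19685366  34.        ] 101.03839002093572 -2.6134955174081496
tape [563.3991387   35.91839148  12.        ] 104.3238408023296 -1.6213122170429506
sink [462.4800326  244.77604299  14.        ] 149.1000036162423 2.363403079806004
boardend [612.10022736 134.98591048  44.        ] 43.73443392190432 -0.11741391068818961
tab [532.96277064 182.80230119 108.43300509] [531.22914741 183.02471788 108.19021538]
```

View pics/c0.png

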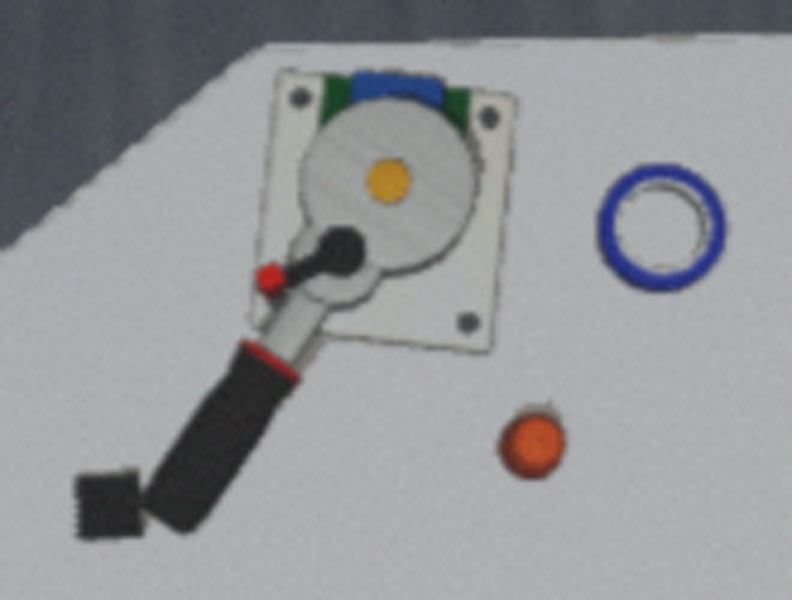

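```bash
cat >> h.py <<'E'
from scipy.spatial.transform import Rotation as Ro
def go(x,y,z,yaw):
    o=arm.get_obs();q=o["tool_rot"];R=Ro.from_quat([q[1],q[2],q[3],q[0]])
    T=Ro.from_matrix(np.array([[np.cos(yaw),np.sin(yaw),0],[np.sin(yaw),-np.cos(yaw),0],[0,0,-1]]))
    print("shift",R.inv().apply(np.array([x,y,z])-o["eef_pos"]).round(1),"turn",np.degrees((R.inv()*T).as_rotvec()).round(1),"F",o["wrist_force"].round(2),"t",o["clock"])
E
python3 -c "
from h import *
go(550,210,290,.98)"
```

```text
shift [-454.7 -150.6    1.7] turn [-1.000e-01  1.000e-01  1.053e+02] F [ 0.12 -0.13 -0.15] t 0.1
```

jog_arm(
  plan=[
    [0, -455, -151, 0, 0, 0, 105],
    [0, -455, -151, 0, 0, 0, 105],
    [0, -455, -151, 0, 0, 0, 105],
    [0, -455, -151, 0, 0, 0, 105],
    [0, -455, -151, 0, 0, 0, 105],
    [0, -455, -151, 0, 0, 0, 105],
    [0, -455, -151, 0, 0, 0, 105],
    [0, -455, -151, 0, 0, 0, 105],
  ],
  newtons=20,
)

```text
clock: 0.9
eef_pos: [488.1, 255.9, 291.9]
tool_rot: [-0.0, 0.693, 0.721, -0.0]
wrist_force: [-0.1, 1.0, 0.9]
finger_gap: 32.4
grasp_force: 0.0
```

```bash
python3 -c "
from h import *
go(550,210,290,.98)"
```

```text
shift [-48.4  60.    1.9] turn [-0.   0.  36.2] F [-0.13  1.01  0.87] t 0.9
```

jog_arm(
  plan=[
    [0, -48, 60, 0, 0, 0, 36],
    [0, -48, 60, 0, 0, 0, 36],
    [0, -48, 60, 0, 0, 0, 36],
    [0, -48, 60, 0, 0, 0, 36],
    [0, -48, 60, 0, 0, 0, 36],
    [0, -48, 60, 0, 0, 0, 36],
    [0, -48, 60, 0, 0, 0, 36],
  ],
)

```text
clock: 1.6
eef_pos: [548.8, 212.6, 292.2]
tool_rot: [-0.0, 0.879, 0.476, -0.0]
wrist_force: [0.9, -0.9, 0.9]
finger_gap: 0.5
grasp_force: 0.0
```

```bash
python3 - <<'E'
from h import *
a=snap("wrist","w1.png")
go(550,210,170,.98)
m=viewer.camera_model("wrist");K=np.array(m["K"]);
for p in((568.7,140,91),(532,183,110),(478,201,79)):
    print(cv2.projectPoints(np.array([p],float),np.array(m["rvec"],float),np.array(m["tvec"],float),K,None)[0].ravel())
hsv=cv2.cvtColor(a,cv2.COLOR_RGB2HSV)
k,l,s,c=cv2.connectedComponentsWithStats((((hsv[...,0]<6)|(hsv[...,0]>174))&(hsv[...,1]>150)&(hsv[...,2]>80)).astype(np.uint8))
for i in range(1,k):
    if s[i,4]>15: print(s[i],c[i],onz("wrist",c[i],115))
E
```

```text
shift [ -1.5   2.4 122.2] turn [-0.  -0.   0.7] F [-0.03 -0.43 -0.71] t 1.65
[348.45069409 253.76429468]
[284.97599638 244.13055512]
[222.16415218 246.93407868]
```

View pics/w1.png

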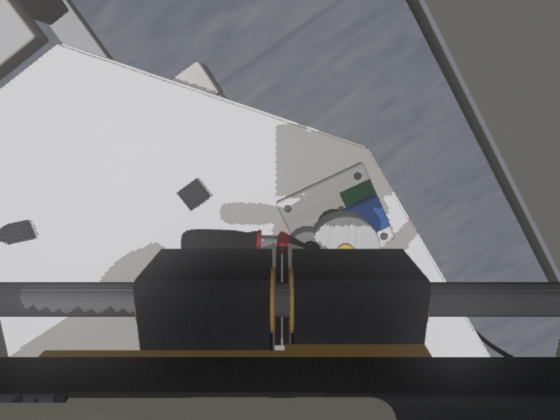

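The wrist view shows the red tab at (284,240), within about 4 px of where I predicted it (285,244), and the shut fingers stand beside it. I'll go down next.

jog_arm(
  plan=[
    [0, 0, 2, 50, 0, 0, 1],
    [0, 0, 2, 100, 0, 0, 1],
    [0, 0, 2, 122, 0, 0, 1],
    [0, 0, 2, 122, 0, 0, 1],
    [0, 0, 2, 122, 0, 0, 1],
  ],
)

```text
clock: 2.15
eef_pos: [551.1, 211.6, 171.1]
tool_rot: [0.0, 0.884, 0.468, 0.0]
wrist_force: [0.0, 0.3, 0.4]
finger_gap: 0.2
grasp_force: 0.0
```

```bash
python3 - <<'E'
from h import *
go(532,183,170,.98)
E
```

```text
shift [-34.4   0.3   1. ] turn [ 0.  -0.  -0.4] F [0.03 0.31 0.37] t 2.15
```

jog_arm(
  plan=[
    [0, -5, 0, 0, 0, 0, 0],
    [0, -10, 0, 0, 0, 0, 0],
    [0, -14, 0, 0, 0, 0, 0],
    [0, -18, 0, 0, 0, 0, 0],
    [0, -20, 0, 0, 0, 0, 0],
    [0, -22, 0, 0, 0, 0, 0],
    [0, -24, 0, 0, 0, 0, 0],
  ],
)

```text
clock: 2.85
eef_pos: [536.5, 193.0, 170.9]
tool_rot: [-0.002, 0.884, 0.467, 0.001]
wrist_force: [-4.8, 9.0, 5.1]
finger_gap: 0.7
grasp_force: 5.2
```

jog_arm(
  plan=[
    [0, -2, 0, 0, 0, 0, 0],
    [0, -4, 0, 0, 0, 0, 0],
    [0, -4, 0, 0, 0, 0, 0],
  ],
)

```text
clock: 3.15
eef_pos: [534.8, 188.0, 170.4]
tool_rot: [0.0, 0.884, 0.467, 0.0]
wrist_force: [0.4, 0.7, -0.3]
finger_gap: 0.9
grasp_force: 0.1
```

jog_arm(
  plan=[
    [0, -2, 0, 0, 0, 0, 0],
    [0, -4, 0, 0, 0, 0, 0],
    [0, -4, 0, 0, 0, 0, 0],
  ],
)

```text
clock: 3.45
eef_pos: [532.6, 184.4, 170.1]
tool_rot: [0.0, 0.884, 0.467, -0.0]
wrist_force: [0.3, -0.2, -0.6]
finger_gap: 0.4
grasp_force: 0.0
```

```bash
python3 - <<'E'
from h import *
a=snap("side","s2.png");b=snap("top","t2.png")
f=lambda i,r,c:cv2.resize(i[r-45:r+45,c-60:c+60],(400,300),interpolation=cv2.INTER_CUBIC)
cv2.imwrite("pics/c2.png",np.hstack([f(a,230,275),f(b,215,300)])[:,:,::-1])
E
```

```text
(no output)
```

View pics/c2.png

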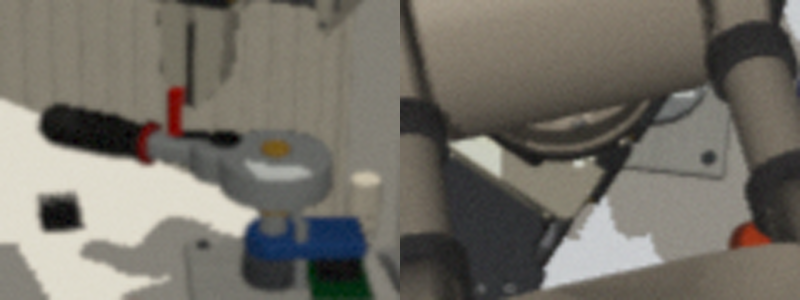

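The tab has moved to about (268,218) in the side view and stands on the near side of the fingers. I'll work out its position.

```bash
python3 - <<'E'
from h import *
p=onz("side",(215+177*.3,185+110*.3),106);print(p)
h=np.array([568.2,140.5])
for phi in(2.5,2.55,2.6):
    v=p[:2]-h-29.5*np.array([np.cos(phi),np.sin(phi)]);print(phi,np.hypot(*v),np.arctan2(v[1],v[0])-phi)
go(0,0,0,.98)
E
```

```text
[519.67901894 168.25119604 106.        ]
2.5 26.85720679743819 0.2561989739050974
2.55 26.558082848878257 0.15211735085425282
2.6 26.411656347209206 0.046698804086104495
shift [-452.9 -335.9  170.2] turn [ 0.   0.  -0.5] F [-0.42 -0.51 -0.33] t 3.55
```

jog_arm(
  plan=[
    [0, -2, 0, 0, 0, 0, 0],
    [0, -4, 0, 0, 0, 0, 0],
    [0, -6, 0, 0, 0, 0, 0],
    [0, -6, 0, 0, 0, 0, 0],
  ],
)

```text
clock: 3.95
eef_pos: [529.1, 179.7, 170.2]
tool_rot: [-0.0, 0.884, 0.467, -0.0]
wrist_force: [-0.4, -0.7, 0.1]
finger_gap: 0.5
grasp_force: 0.0
```

jog_arm(
  plan=[
    [0, -2, 0, 0, 0, 0, 0],
    [0, -4, 0, 0, 0, 0, 0],
    [0, -4, 0, 0, 0, 0, 0],
  ],
)

```text
clock: 4.25
eef_pos: [527.3, 176.8, 170.4]
tool_rot: [-0.0, 0.884, 0.467, 0.001]
wrist_force: [2.2, 2.1, -1.6]
finger_gap: 0.5
grasp_force: 1.3
```

```bash
python3 - <<'E'
from h import *
a=snap("side","s3.png")
hsv=cv2.cvtColor(a,cv2.COLOR_RGB2HSV)[180:250,230:300]
k,l,s,c=cv2.connectedComponentsWithStats((((hsv[...,0]<6)|(hsv[...,0]>174))&(hsv[...,1]>150)&(hsv[...,2]>60)).astype(np.uint8))
for i in range(1,k): print(s[i],c[i]+[230,180],onz("side",c[i]+[230,180],106))
E
```

```text
[35 31  5 15 55] [267.34545455 217.78181818] [518.50561375 169.3939849  106.        ]
[26 42  6 11 31] [257.83870968 226.70967742] [495.85302833 136.0666572  106.        ]
```

jog_arm(
  plan=[
    [0, 12, 0, 0, 0, 0, 0],
    [0, 25, 0, 0, 0, 0, 0],
    [0, 35, 0, 0, 0, 0, 0],
    [0, 35, 0, 0, 0, 0, 0],
  ],
)

```text
clock: 4.7
eef_pos: [547.4, 206.7, 170.1]
tool_rot: [0.0, 0.884, 0.468, 0.0]
wrist_force: [-0.2, -0.2, -0.2]
finger_gap: 0.6
grasp_force: 0.0
```

```bash
python3 - <<'E'
from h import *
r=122;c,s=np.cos(2.55),np.sin(2.55)
go(568.3+r*c+31*s,140.3+r*s-31*c,132,.98)
E
```

```text
shift [-12.8 -67.6  38.1] turn [ 0.  -0.  -0.4] F [-0.24 -0.22 -0.19] t 4.7
```

jog_arm(
  plan=[
    [0, 0, -35, 0, 0, 0, 0],
    [0, 0, -68, 0, 0, 0, 0],
    [0, 0, -68, 20, 0, 0, 0],
    [0, 0, -68, 38, 0, 0, 0],
    [0, -7, -68, 38, 0, 0, 0],
    [0, -10, -68, 38, 0, 0, 0],
    [0, -13, -68, 38, 0, 0, 0],
    [0, -13, -68, 38, 0, 0, 0],
  ],
)

```text
clock: 5.5
eef_pos: [483.6, 232.7, 133.1]
tool_rot: [0.0, 0.884, 0.467, 0.001]
wrist_force: [-0.4, -0.6, 0.2]
finger_gap: 0.8
grasp_force: 0.0
```

```bash
cat >> h.py <<'E'
H=np.array([568.3,140.3])
def arc(a,r=122,off=21.5):
    "tool shift/turn for the finger centre to push the handle at angle a"
    c,s=np.cos(a),np.sin(a);go(H[0]+r*c+off*s,H[1]+r*s-off*c,132,a-np.pi/2)
E
python3 - <<'E'
from h import *
a=snap("side","s4.png")
cv2.imwrite("pics/c4.png",cv2.resize(a[170:290,200:360],(800,600),interpolation=cv2.INTER_CUBIC)[:,:,::-1])
for x in(2.55,2.6,2.75,2.9,3.05,3.2,3.35): arc(x)
E
```

```text
shift [-8.1 -0.1  1.1] turn [ 0.1 -0.1 -0.4] F [ 0.04 -0.77 -0.31] t 5.55
shift [-14.3  -1.    1.1] turn [ 0.1 -0.1 -3.3] F [ 0.04 -0.77 -0.31] t 5.55
shift [-32.8  -1.7   1. ] turn [  0.1  -0.1 -11.9] F [ 0.04 -0.77 -0.31] t 5.55
shift [-51.3   0.3   1. ] turn [  0.1  -0.1 -20.5] F [ 0.04 -0.77 -0.31] t 5.55
shift [-69.2   5.    1. ] turn [  0.1  -0.1 -29.1] F [ 0.04 -0.77 -0.31] t 5.55
shift [-86.3  12.4   1. ] turn [  0.1  -0.  -37.7] F [ 0.04 -0.77 -0.31] t 5.55
shift [-102.    22.2    1. ] turn [  0.1  -0.  -46.3] F [ 0.04 -0.77 -0.31] t 5.55
```

View pics/c4.png

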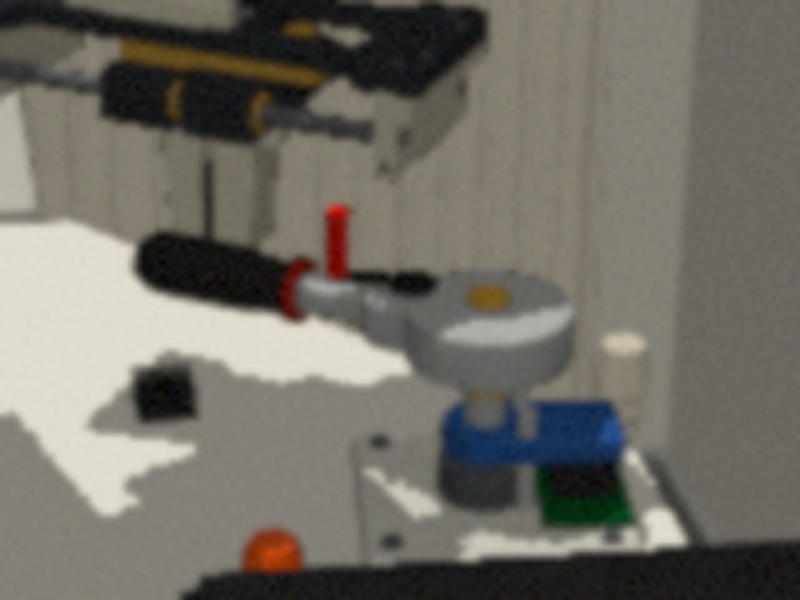

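The side view shows the fingers just behind the grip at crop (215,215), the tab on its loosening side at (337,240), and the gripper body clear above it. I'll start the swing.

jog_arm(
  plan=[
    [0, -8, 0, 0, 0, 0, 0],
    [0, -11, 0, 0, 0, 0, -2],
    [0, -14, -1, 0, 0, 0, -3],
    [0, -17, -1, 0, 0, 0, -4.5],
    [0, -20, -1, 0, 0, 0, -6],
    [0, -23, -1.5, 0, 0, 0, -7.5],
    [0, -26, -1.5, 0, 0, 0, -9],
    [0, -26, -1.5, 0, 0, 0, -9],
  ],
)

```text
clock: 6.35
eef_pos: [467.1, 212.1, 132.2]
tool_rot: [0.0, 0.845, 0.535, -0.0]
wrist_force: [0.9, 1.8, 0.4]
finger_gap: 0.3
grasp_force: 0.9
```

```bash
python3 - <<'E'
from h import *
for x in(2.7,2.75,2.8,2.85,2.9,2.95,3.0): arc(x)
E
```

```text
shift [-0.2  0.1  0.2] turn [-0.  0.  0.] F [0.86 1.8  0.4 ] t 6.35
shift [-6.3 -0.8  0.2] turn [-0.   0.  -2.8] F [0.86 1.8  0.4 ] t 6.35
shift [-12.4  -1.4   0.2] turn [-0.   0.  -5.7] F [0.86 1.8  0.4 ] t 6.35
shift [-18.6  -1.7   0.2] turn [-0.   0.  -8.6] F [0.86 1.8  0.4 ] t 6.35
shift [-24.8  -1.7   0.2] turn [ -0.    0.  -11.4] F [0.86 1.8  0.4 ] t 6.35
shift [-31.   -1.4   0.2] turn [ -0.    0.  -14.3] F [0.86 1.8  0.4 ] t 6.35
shift [-37.2  -0.8   0.2] turn [ -0.    0.  -17.1] F [0.86 1.8  0.4 ] t 6.35
```

jog_arm(
  plan=[
    [0, -3, -0.5, 0, 0, 0, -1.4],
    [0, -6.2, -0.8, 0, 0, 0, -2.8],
    [0, -9.3, -1.1, 0, 0, 0, -4.3],
    [0, -12.4, -1.4, 0, 0, 0, -5.7],
    [0, -15.5, -1.6, 0, 0, 0, -7.2],
    [0, -18.6, -1.7, 0, 0, 0, -8.6],
    [0, -18.6, -1.7, 0, 0, 0, -8.6],
  ],
)

```text
clock: 7.05
eef_pos: [458.0, 196.6, 132.2]
tool_rot: [-0.0, 0.802, 0.597, 0.001]
wrist_force: [1.6, 5.5, -0.8]
finger_gap: 0.6
grasp_force: 2.8
```

jog_arm(
  plan=[
    [0, -3, -0.5, 0, 0, 0, -1.4],
    [0, -6.2, -0.8, 0, 0, 0, -2.8],
    [0, -9.3, -1.1, 0, 0, 0, -4.3],
    [0, -12.4, -1.4, 0, 0, 0, -5.7],
    [0, -15.5, -1.6, 0, 0, 0, -7.2],
    [0, -18.6, -1.7, 0, 0, 0, -8.6],
    [0, -18.6, -1.7, 0, 0, 0, -8.6],
  ],
)

```text
clock: 7.75
eef_pos: [451.1, 179.3, 132.2]
tool_rot: [-0.0, 0.755, 0.656, 0.001]
wrist_force: [3.5, 4.8, 0.4]
finger_gap: 0.8
grasp_force: 2.8
```

```bash
python3 - <<'E'
from h import *
for x in(3.0,3.15,3.3): arc(x)
E
```

```text
shift [-0.5 -0.4  0.2] turn [ 0.  -0.1  0.1] F [3.49 4.78 0.35] t 7.75
shift [-19.   -2.3   0.2] turn [ 0.  -0.1 -8.5] F [3.49 4.78 0.35] t 7.75
shift [-37.6  -1.4   0.2] turn [  0.1  -0.1 -17.1] F [3.49 4.78 0.35] t 7.75
```

jog_arm(
  plan=[
    [0, -3, -0.5, 0, 0, 0, -1.4],
    [0, -6.2, -0.8, 0, 0, 0, -2.8],
    [0, -9.3, -1.2, 0, 0, 0, -4.3],
    [0, -12.4, -1.6, 0, 0, 0, -5.7],
    [0, -15.5, -1.9, 0, 0, 0, -7.2],
    [0, -18.6, -2, 0, 0, 0, -8.6],
    [0, -18.6, -2, 0, 0, 0, -8.6],
  ],
)

```text
clock: 8.45
eef_pos: [446.8, 161.2, 132.2]
tool_rot: [0.0, 0.704, 0.711, 0.001]
wrist_force: [4.5, 5.9, -0.4]
finger_gap: 0.6
grasp_force: 2.7
```

jog_arm(
  plan=[
    [0, -3, -0.5, 0, 0, 0, -1.4],
    [0, -6.2, -0.8, 0, 0, 0, -2.8],
    [0, -9.3, -1.2, 0, 0, 0, -4.3],
    [0, -12.4, -1.6, 0, 0, 0, -5.7],
    [0, -15.5, -1.9, 0, 0, 0, -7.2],
    [0, -18.6, -2, 0, 0, 0, -8.6],
    [0, -18.6, -2, 0, 0, 0, -8.6],
  ],
)

```text
clock: 9.15
eef_pos: [444.8, 142.6, 132.3]
tool_rot: [0.0, 0.648, 0.761, 0.001]
wrist_force: [4.2, 5.2, -0.3]
finger_gap: 0.8
grasp_force: 2.5
```

jog_arm(
  plan=[
    [0, -3, -0.5, 0, 0, 0, -1.4],
    [0, -6.2, -0.8, 0, 0, 0, -2.8],
    [0, -9.3, -1.1, 0, 0, 0, -4.3],
    [0, -9.3, -1.1, 0, 0, 0, -4.3],
  ],
)

```text
clock: 9.55
eef_pos: [445.1, 133.3, 132.2]
tool_rot: [-0.0, 0.619, 0.785, 0.001]
wrist_force: [3.1, 6.0, 0.5]
finger_gap: 0.5
grasp_force: 2.5
```

```bash
python3 - <<'E'
from h import *
for x in(3.37,3.525,3.55): arc(x)
E
```

```text
shift [ 0.4 -0.4  0.2] turn [ 0.1 -0.1  0.4] F [3.1  5.97 0.48] t 9.55
shift [-18.7  -2.3   0.2] turn [ 0.1 -0.1 -8.5] F [3.1  5.97 0.48] t 9.55
shift [-21.7  -2.4   0.2] turn [ 0.1 -0.1 -9.9] F [3.1  5.97 0.48] t 9.55
```

jog_arm(
  plan=[
    [0, -3, -0.5, 0, 0, 0, -1.4],
    [0, -6.2, -0.8, 0, 0, 0, -2.8],
    [0, -9.3, -1.2, 0, 0, 0, -4.3],
    [0, -12.4, -1.6, 0, 0, 0, -5.7],
    [0, -15.5, -1.8, 0, 0, 0, -7.2],
    [0, -18.6, -1.9, 0, 0, 0, -8.6],
    [0, -18.6, -1.9, 0, 0, 0, -8.6],
  ],
)

```text
clock: 10.25
eef_pos: [447.1, 114.8, 132.2]
tool_rot: [-0.0, 0.559, 0.829, 0.0]
wrist_force: [1.9, 5.8, 1.7]
finger_gap: 0.5
grasp_force: 2.2
```

jog_arm(
  plan=[
    [0, -1.8, -0.2, 0, 0, 0, -0.8],
    [0, -3.5, -0.4, 0, 0, 0, -1.6],
    [0, -3.5, -0.4, 0, 0, 0, -1.6],
  ],
)

```text
clock: 10.55
eef_pos: [447.8, 111.6, 132.1]
tool_rot: [-0.001, 0.547, 0.837, 0.0]
wrist_force: [1.3, 7.5, 1.0]
finger_gap: 0.5
grasp_force: 3.0
```

jog_arm(
  plan=[
    [0, -1.8, -0.2, 0, 0, 0, -0.8],
    [0, -3.5, -0.4, 0, 0, 0, -1.6],
    [0, -3.5, -0.4, 0, 0, 0, -1.6],
  ],
)

```text
clock: 10.85
eef_pos: [448.7, 108.2, 132.1]
tool_rot: [-0.001, 0.535, 0.845, 0.0]
wrist_force: [1.6, 7.8, 1.4]
finger_gap: 0.3
grasp_force: 3.1
```

jog_arm(
  plan=[
    [0, -1.8, -0.2, 0, 0, 0, -0.8],
    [0, -3.5, -0.4, 0, 0, 0, -1.6],
    [0, -3.5, -0.4, 0, 0, 0, -1.6],
  ],
)

```text
clock: 11.15
eef_pos: [449.8, 104.9, 132.1]
tool_rot: [-0.001, 0.524, 0.852, 0.0]
wrist_force: [0.2, 7.4, 2.5]
finger_gap: 0.1
grasp_force: 3.1
```

jog_arm(
  plan=[
    [0, -1.8, -0.2, 0, 0, 0, -0.8],
    [0, -3.5, -0.4, 0, 0, 0, -1.6],
    [0, -3.5, -0.4, 0, 0, 0, -1.6],
  ],
)

```text
clock: 11.45
eef_pos: [450.9, 101.6, 132.1]
tool_rot: [-0.001, 0.512, 0.859, 0.0]
wrist_force: [0.1, 7.3, 2.0]
finger_gap: 0.8
grasp_force: 3.2
```

jog_arm(
  plan=[
    [0, -1.8, -0.2, 0, 0, 0, -0.8],
    [0, -3.5, -0.4, 0, 0, 0, -1.6],
    [0, -3.5, -0.4, 0, 0, 0, -1.6],
  ],
)

```text
clock: 11.75
eef_pos: [452.1, 98.4, 132.1]
tool_rot: [-0.001, 0.5, 0.866, 0.0]
wrist_force: [0.4, 7.9, 3.9]
finger_gap: 0.4
grasp_force: 3.2
```

jog_arm(
  plan=[
    [0, -1.8, -0.2, 0, 0, 0, -0.8],
    [0, -3.5, -0.4, 0, 0, 0, -1.6],
    [0, -3.5, -0.4, 0, 0, 0, -1.6],
  ],
)

```text
clock: 12.05
eef_pos: [453.4, 95.1, 132.1]
tool_rot: [-0.001, 0.487, 0.873, 0.0]
wrist_force: [0.4, 8.2, 2.5]
finger_gap: 0.6
grasp_force: 3.2
```

jog_arm(
  plan=[
    [0, -1.8, -0.2, 0, 0, 0, -0.8],
    [0, -3.5, -0.4, 0, 0, 0, -1.6],
    [0, -3.5, -0.4, 0, 0, 0, -1.6],
  ],
)

```text
clock: 12.35
eef_pos: [454.8, 92.0, 132.1]
tool_rot: [-0.001, 0.475, 0.88, 0.0]
wrist_force: [0.1, 7.5, 3.6]
finger_gap: 0.4
grasp_force: 3.2
```

jog_arm(
  plan=[
    [0, -1.8, -0.2, 0, 0, 0, -0.8],
    [0, -3.5, -0.4, 0, 0, 0, -1.6],
    [0, -3.5, -0.4, 0, 0, 0, -1.6],
  ],
)

```text
clock: 12.65
eef_pos: [456.2, 88.8, 132.0]
tool_rot: [-0.001, 0.463, 0.886, -0.0]
wrist_force: [0.1, 7.0, 3.4]
finger_gap: 0.4
grasp_force: 3.1
```

jog_arm(
  plan=[
    [0, -1.8, -0.2, 0, 0, 0, -0.8],
    [0, -3.5, -0.4, 0, 0, 0, -1.6],
    [0, -3.5, -0.4, 0, 0, 0, -1.6],
  ],
)

```text
clock: 12.95
eef_pos: [457.8, 85.7, 132.0]
tool_rot: [-0.002, 0.45, 0.893, -0.0]
wrist_force: [-1.6, 6.7, 4.6]
finger_gap: 0.3
grasp_force: 3.2
```

jog_arm(
  plan=[
    [0, -1.8, -0.2, -0.2, 0, 0, -0.8],
    [0, -3.5, -0.4, -0.4, 0, 0, -1.6],
    [0, -3.5, -0.4, -0.4, 0, 0, -1.6],
  ],
)

```text
clock: 13.25
eef_pos: [459.3, 82.7, 132.1]
tool_rot: [-0.002, 0.438, 0.899, -0.0]
wrist_force: [-0.2, 8.4, 1.3]
finger_gap: 0.2
grasp_force: 3.2
```

```bash
python3 - <<'E'
from h import *
for x in(3.8,3.85): arc(x)
E
```

```text
shift [ 0.4 -0.6  0.1] turn [-0.1 -0.2  0.3] F [-0.18  8.39  1.28] t 13.25
shift [-5.7 -1.5  0.1] turn [-0.1 -0.2 -2.5] F [-0.18  8.39  1.28] t 13.25
```

jog_arm(
  plan=[
    [0, -1.8, -0.3, 0, 0, 0, -0.8],
    [0, -3.5, -0.5, 0, 0, 0, -1.6],
    [0, -3.5, -0.5, 0, 0, 0, -1.6],
  ],
)

```text
clock: 13.55
eef_pos: [461.0, 79.7, 132.1]
tool_rot: [-0.002, 0.425, 0.905, -0.0]
wrist_force: [-0.9, 7.9, 0.4]
finger_gap: 0.6
grasp_force: 3.1
```

jog_arm(
  plan=[
    [0, -1.8, -0.3, 0, 0, 0, -0.8],
    [0, -3.5, -0.5, 0, 0, 0, -1.6],
    [0, -3.5, -0.5, 0, 0, 0, -1.6],
  ],
)

```text
clock: 13.85
eef_pos: [462.9, 76.7, 132.1]
tool_rot: [-0.002, 0.413, 0.911, -0.0]
wrist_force: [-0.6, 7.5, 1.7]
finger_gap: 0.4
grasp_force: 3.1
```

jog_arm(
  plan=[
    [0, -1.8, -0.3, 0, 0, 0, -0.8],
    [0, -3.5, -0.5, 0, 0, 0, -1.6],
    [0, -3.5, -0.5, 0, 0, 0, -1.6],
  ],
)

```text
clock: 14.15
eef_pos: [464.8, 73.8, 132.1]
tool_rot: [-0.002, 0.4, 0.917, -0.0]
wrist_force: [-0.6, 8.2, 2.6]
finger_gap: 1.1
grasp_force: 3.1
```

jog_arm(
  plan=[
    [0, -1.8, -0.3, 0, 0, 0, -0.8],
    [0, -3.5, -0.5, 0, 0, 0, -1.6],
    [0, -3.5, -0.5, 0, 0, 0, -1.6],
  ],
)

```text
clock: 14.45
eef_pos: [466.7, 70.9, 132.1]
tool_rot: [-0.002, 0.387, 0.922, -0.0]
wrist_force: [-1.1, 8.0, 1.5]
finger_gap: 0.5
grasp_force: 3.1
```

jog_arm(
  plan=[
    [0, -1.8, -0.3, 0, 0, 0, -0.8],
    [0, -3.5, -0.5, 0, 0, 0, -1.6],
    [0, -3.5, -0.5, 0, 0, 0, -1.6],
  ],
)

```text
clock: 14.75
eef_pos: [468.8, 68.1, 132.1]
tool_rot: [-0.002, 0.374, 0.927, 0.0]
wrist_force: [-2.1, 7.7, 2.2]
finger_gap: 0.6
grasp_force: 3.3
```

jog_arm(
  plan=[
    [0, -1.8, -0.3, 0, 0, 0, -0.8],
    [0, -3.5, -0.5, 0, 0, 0, -1.6],
    [0, -3.5, -0.5, 0, 0, 0, -1.6],
  ],
)

```text
clock: 15.05
eef_pos: [470.6, 65.5, 132.0]
tool_rot: [-0.003, 0.361, 0.933, 0.0]
wrist_force: [-2.4, 9.4, 1.8]
finger_gap: 0.5
grasp_force: 4.0
```

jog_arm(
  plan=[
    [0, -0.8, -0.1, 0, 0, 0, -0.4],
    [0, -1.5, -0.2, 0, 0, 0, -0.7],
    [0, -1.5, -0.2, 0, 0, 0, -0.7],
  ],
)

```text
clock: 15.35
eef_pos: [471.4, 64.6, 132.0]
tool_rot: [-0.003, 0.355, 0.935, 0.0]
wrist_force: [-3.2, 10.6, 3.4]
finger_gap: 0.5
grasp_force: 4.6
```

jog_arm(
  plan=[
    [0, -0.8, -0.1, 0, 0, 0, -0.4],
    [0, -1.5, -0.2, 0, 0, 0, -0.7],
    [0, -1.5, -0.2, 0, 0, 0, -0.7],
  ],
)

```text
clock: 15.65
eef_pos: [472.2, 63.6, 132.0]
tool_rot: [-0.003, 0.35, 0.937, 0.0]
wrist_force: [-3.3, 11.5, 4.0]
finger_gap: 0.5
grasp_force: 5.0
```

jog_arm(
  plan=[
    [0, -0.8, -0.1, 0, 0, 0, -0.3],
    [0, -1.5, -0.2, 0, 0, 0, -0.5],
    [0, -1.5, -0.2, 0, 0, 0, -0.5],
  ],
)

```text
clock: 15.95
eef_pos: [473.0, 62.6, 132.0]
tool_rot: [-0.003, 0.346, 0.938, 0.0]
wrist_force: [-4.4, 11.5, 4.1]
finger_gap: 0.4
grasp_force: 5.4
```

jog_arm(
  plan=[
    [0, -0.7, -0.1, 0, 0, 0, -0.2],
    [0, -1.3, -0.1, 0, 0, 0, -0.3],
    [0, -1.3, -0.1, 0, 0, 0, -0.3],
    [0, -1.3, -0.1, 0, 0, 0, -0.3],
  ],
)

```text
clock: 16.35
eef_pos: [473.8, 61.8, 132.0]
tool_rot: [-0.004, 0.343, 0.939, 0.0]
wrist_force: [-4.6, 12.2, 4.3]
finger_gap: 0.5
grasp_force: 5.7
```

The force has risen from about 8 N to 13.7 N over the last few millimetres, so this is the end stop. I'll back off.

jog_arm(
  plan=[
    [0, 2, 0, 0, 0, 0, 0],
    [0, 5, 0, 0, 0, 0, 0],
    [0, 15, 0, 0, 0, 0, 0],
    [0, 30, 0, 0, 0, 0, 0],
    [0, 30, 0, -40, 0, 0, 0],
    [0, 30, 0, -85, 0, 0, 0],
    [0, 30, 0, -130, 0, 0, 0],
    [0, 30, 0, -130, 0, 0, 0],
  ],
)

```text
clock: 17.15
eef_pos: [455.0, 79.8, 267.9]
tool_rot: [0.005, 0.343, 0.939, 0.002]
wrist_force: [0.2, 0.2, -0.4]
finger_gap: 0.6
grasp_force: 0.0
```

```bash
python3 - <<'E'
from h import *
a=snap("side","s5.png");w=snap("wrist","w5.png")
b=cv2.imread("pics/s4.png")[:,:,::-1]
f=lambda i:cv2.resize(i[190:290,230:350],(400,333),interpolation=cv2.INTER_CUBIC)
cv2.imwrite("pics/c5.png",np.hstack([f(b),f(a)])[:,:,::-1])
for n,i in(("before",b),("after",a)):
    h=cv2.cvtColor(np.ascontiguousarray(i),cv2.COLOR_RGB2HSV)[235:285,280:335]
    m=(abs(h[...,0].astype(int)-112)<12)&(h[...,1]>130);ys,xs=np.nonzero(m)
    print(n,m.sum(),ys.mean(),xs.mean(),[int(np.nonzero(m[:,c])[0].min()) for c in range(28,44,3) if m[:,c].any()])
E
```

```text
before 317 22.331230283911673 27.798107255520506 [16, 16, 16, 16, 16, 20]
after 315 21.238095238095237 28.377777777777776 [15, 15, 15, 15, 14, 19]
```

View pics/c5.png

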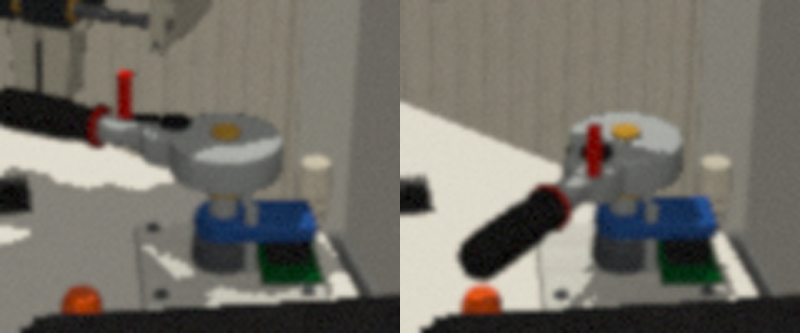

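The right-hand crop shows the blue jaw about 1.1 px higher than before, the cap not visibly moved, and the tab at about (288,235). I'll check the lever side before handing in.

```bash
python3 - <<'E'
from h import *
m=viewer.camera_model("side")
P=lambda p:cv2.projectPoints(np.array([p],float),np.array(m["rvec"],float),np.array(m["tvec"],float),np.array(m["K"],float),None)[0].ravel().round(1)
for a in(3.93,3.98,4.03):
    u=lambda t:np.array([np.cos(t),np.sin(t)])
    print(a,"grip end",P([*(H+141*u(a)),79]),[(l,P([*(H+29.5*u(a)+27*u(a+l)),106])) for l in(-.3,.15,.3,.45)])
print("px/mm",P([612,135,44])-P([612,135,42]))
E
```

```text
3.93 grip end [250.6 269.8] [(-0.3, array([276.9, 233. ])), (0.15, array([282.5, 235.1])), (0.3, array([284.8, 235.5])), (0.45, array([287.2, 235.7]))]
3.98 grip end [254.3 271. ] [(-0.3, array([278.1, 233.5])), (0.15, array([284. , 235.4])), (0.3, array([286.4, 235.8])), (0.45, array([288.8, 236. ]))]
4.03 grip end [258.2 272.2] [(-0.3, array([279.5, 234. ])), (0.15, array([285.6, 235.8])), (0.3, array([287.9, 236.1])), (0.45, array([290.3, 236.2]))]
px/mm [ 0.1 -0.9]
```

```bash
python3 -c "
from plant import finish_job
print(finish_job())"
```

```text
the job is handed in; nothing more can be done
None
```

I handed the job in; no verdict came back. The lever is on its loosening side (about +0.35 rad from the side view), the handle was swung anticlockwise until the push rose from about 8 to 13.7 N, which I took as the end stop. The jaw rose about 2.4 mm in the pictures, the hand is clear, and I never brought the fingers down to the loose things.

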